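# Scrap a rejected glass piece in the lever-lidded cullet box

## Task

Discard the rejected glass piece on the loading ledge into the scrap-glass box, working the box only by its controls and never touching the heavy flap. Press the long lever's pad down until the catch snaps over and holds the flap open, push the reject along the ledge so that it drops in (do not pick it up), then press the catch's thumb plate so that the lever comes up and the flap falls shut. Leave everything else on the bench where it is.

Things in the scene. Friction and masses are not known exactly. Their poses are not given: they have to be found in the camera images.
- cullet_box: Fixed grey steel scrap-glass box with ledge and lever. Origin on the bench under the front wall's outer face (the drop edge); x points from the ledge into the box, away from the robot, y to the lever's side, z up. Box x 0 to 160, y -85 to 85 mm, walls 5 mm, floor 10 mm high; open inside but for two old scraps at the back. Lever bracket at x 64, y 115 to 150, 151 mm high.
- drop_edge (a point): Middle of the drop edge, where the ledge meets the open box (box frame 0, 0, 100 mm). The ledge is a flat steel plate at this height, 100 mm above the bench, reaching 140 mm towards the robot, 134 mm wide between side rails that stand 10 mm above it; nothing stands up at the edge itself.
- flap: Heavy dark steel flap (1.4 kg, 6 mm thick, 180 mm wide) over the box, hinged along its back; origin on the hinge axis (box frame x 167, z 114.5 mm). Not to be touched by the robot. Shut, its top is 121 mm high and its lip reaches 11 mm over the ledge; held open by the catch its front edge is 53 mm beyond the drop edge and 251 mm above the bench.
- flap_angle (a joint): Flap hinge: 0 = shut, grows as it opens; 0.88 rad when held by the catch, about 0.91 at the lever's end of travel. It falls slowly (about 1 s) when let go.
- lift_lever: Cranked aluminium hand lever, bar 12 mm wide, left of the box at y = 130 mm in its frame; origin on the pivot (x 64, z 133.5 mm). The long arm points to the robot, sloping up 22 degrees at rest; the short arm's roller lies under an ear of the flap, so pressing the long arm down lifts the flap. A stud on its outer side, 85 mm from the pivot, goes under the catch.
- lift_lever_angle (a joint): Lever, spring-returned: 0 at rest (long end up, pad 218 mm above the bench), grows as the pad is pressed; stop at 0.70 (pad 98 mm above the bench). The catch snaps over the stud at 0.66 and then holds it at 0.65 (pad 107 mm high).
- lever_pad (a point): Middle of the top of the black ribbed rubber pad (56 mm long, 40 mm wide) at the end of the long arm, 175 mm from the pivot; moves with the lever (on an arc, about 20 mm towards the robot on the way down). Pressing it fully down takes about 10 to 16 N.
- catch: Sprung steel catch, an upright strap with a hooked nose, beside the lever on its outer side; origin on its pin (x -18, y 146, z 50 mm in the box's frame), top about 144 mm above the bench. The lever's stud pushes it aside on the way down and it snaps back over the stud.
- catch_angle (a joint): Catch: 0 = upright (holding side), grows as its thumb plate is pressed and the nose swings outward, stop at 0.34 rad; the stud is free from about 0.15. Spring-returned.
- catch_tab (a point): Middle of the top of the catch's dark thumb plate (30 x 30 mm), which sticks out on the side away from the lever, 88 mm from the lever's bar, 110 mm above the bench; pressing it down 10 to 20 mm with about 5 to 10 N swings the nose off the stud (the plate swings outward by 0.6 mm for each mm down).
- reject: The rejected glass piece, the only thing on the ledge: a little glass figure with a bulb 38 mm across, narrow neck and flared mouth, 53 mm tall. Origin at the centre of its underside; starts upright, 50 to 78 mm from the drop edge.
- near_hook: Bystander: glass figure with bent neck, 65 mm tall, on the bench by the ledge's right side; origin under its foot.
- left_hook: Bystander: glass figure with bent neck, 73 mm tall, on the bench left of the lever; origin under its foot.
- paddle: Bystander: flat charred wooden paddle with handle, 228 mm long, lying at the left; origin under its middle.
- tweezers: Bystander: long steel tweezers, 173 mm, lying right of the box; origin under their middle.
- flame_drop_01: Bystander: flame-shaped glass drop, 63 mm tall, at the right near the bench's front; origin under its foot.
- flame_drop_02: Bystander: flame-shaped glass drop, 78 mm tall, beside the other one; origin under its foot.
- glass_hook_21: Bystander: glass figure with bent neck, 79 mm tall, at the left near the bench's front; origin under its foot.

How it is judged:
By the outcome, as a careful person would: the job done as asked, in the order asked, and still so for the second after the job is handed in, with the robot touching nothing.
It also fails if it takes over 64 s, if anything falls off the work surface, if the arm or the gripper's body presses on something with over 40 N, if the wrist force passes 120 N, or if a joint passes its speed limit or range.

## Robot

A 6-joint arm with a two-finger parallel gripper is mounted at the origin on a cart in front of the work surface, level with it; the furniture and walls round the work are solid. World frame = base frame: x ahead of the robot, y to its left, z up, the work surface at z = 0. Lengths are in m, angles in rad, forces in N, time in s.
With the tool pointing down it reaches from about 0.35 to 0.975 m from the base axis. Payload 4.9 kg.
Tool frame: the origin (TCP) lies on the centre line of the jaws, within the pads' length; the fingertips stand manip.tips_ahead ahead of it and the grasp point (between the pads) lies 11 mm behind it (manip.tips_ahead is the distance from the TCP to the fingertips, in m); z points along the fingers, y is the line along which they close (so a half turn about z gives the same grasp; the last joint's range is limited). The gripper opens to 85 mm and grips with 20 to 120 N. Pads are 22 mm wide; open, the fingers measure 114 mm over their backs; the gripper's body (76 mm by 85 mm) begins 54 mm behind the grasp point. The pads swing forward as they close: fully open they stand 13 mm farther back than shut.
Start: joints at [-1.463, 0.053, 1.613, -0, 1.476, -0.119], TCP at [0.141, -0.609, 0.239] pointing down, gripper open.
Joint ranges: [-3.01, 3.01], [-1.01, 2.22], [0.06, 2.58], [-1.02, 4.17], [0.09, 2.62], [-3.14, 3.14]. Speed limits (rad/s): [2.57, 2.57, 3.14, 3.14, 3.14, 3.14].

## Interface

Orientations are given as a rotation vector (axis times angle).
In Python, from cell import manip, vision gives the robot as it stands.
- The arm moves only by the tool carry_out, never from a script. Its argument "rows" is a list of rows, each an object of numbers: "tx", "ty", "tz": the shift along the tool's x, y, z in cm; "wx", "wy", "wz": the turn, a rotation vector about the tool's x, y, z in rad; "grip": the opening, from 0 (shut) to 1 (fully open). In form: [{"tx": .., "ty": .., "tz": .., "wx": .., "wy": .., "wz": .., "grip": ..}, ...]. A call has 1 to 20 rows; each row shifts and turns the commanded pose from where the row before left it, along the tool's axes as they then stand; what a row does not reach is not made up. A row lasts 1/12 s, in which the tool goes at most 41.7 mm and 7.16 degrees, less where a joint would pass 70% of its speed; a pose out of reach is approached as far as the arm can. A call is refused whole if a number of a shift passes 4.17 or a number of a turn 0.125, either way. A call with a gripper value outside its range is refused whole. The fingers move at their own pace and stop on an object; "grip_force" is the grip in N (left out, the last holds). Time passes only in rows, so rows that do not move let the fingers close. It gives the time, the measured TCP pose, the force, the opening and the grip force at its end, in the units of the state.
- manip.get_obs(): the state, without advancing time (a new reading comes with each control period).
- vision.grab_frame(name): name is "scene" or "top" or "wrist"; returns a dict with "image" (400x640x3 uint8, red, green, blue), "camera_matrix" (3x3 intrinsics, pixels), "view" (4x4, takes a point from world to camera coordinates); the wrist camera has in their place "mount" (4x4, takes a point from camera to tool coordinates, whose origin is the TCP and whose axes are the flange's). Camera axes: x right, y down, z forward; pixel columns grow to the right and rows downward; lengths in m; the calibration is good to about 2 mm. A picture is of the moment at which its call begins: read the wrist's pose just before it. There is no depth.
- manip.finish_job(): hands the job in; it is judged then, once.
The state is a dict: "clock": time; "qpos": joint angles; "joint_vel": joint speeds; "effort": joint torques, N m; "tool_pos": TCP position; "orientation": TCP orientation; "force": force on the tool from outside, world axes, zero at the start; "moment": the same for the moment, N m; "gripper_width": finger opening in m; "grasp_force": force on a finger pad.
Only numpy, scipy, OpenCV 4.12 (cv2) and the standard library are available. Lean on these libraries where they do the work, as an engineer would, in place of code of your own. Each camera call takes 0.05 s, during which the arm holds its last target. There are 200 camera calls.

## Working session

There is one attempt and no reset: what is moved stays moved. The work goes in short steps, Python scripts to look and compute and a tool call to move; the robot and the scene stay as the last step left them, time stands still between calls to the robot, and variables do not carry over. Pictures are saved under pics/ and viewed, at most 10 in all, crops included, and the job is handed in when it is done.

Besides the shell and the picture viewer there is one more tool, called after "Request:" by a JSON object that holds its "api" and its "payload". carry_out: Moves the arm, as the interface text tells. Its arguments: {"type":"object","properties":{"rows":{"type":"array","items":{"type":"object","properties":{"tx":{"type":"number"},"ty":{"type":"number"},"tz":{"type":"number"},"wx":{"type":"number"},"wy":{"type":"number"},"wz":{"type":"number"},"grip":{"type":"number"}}}},"grip_force":{"type":"number"}},"required":["rows"]}

```bash
mkdir -p pics; python3 - <<'E'
from cell import manip, vision
import cv2,json,numpy as np
print(manip.get_obs(), manip.tips_ahead)
for n in ("scene","top"):
    f=vision.grab_frame(n); cv2.imwrite(f"pics/{n}0.png",f["image"][:,:,::-1])
    np.savez(f"{n}.npz",K=f["camera_matrix"],V=f["view"]); print(n,f["camera_matrix"],f["view"])
E
```

```text
{'clock': 0.0, 'qpos': array([-1.46299865e+00,  5.33347374e-02,  1.61428713e+00, -2.49313529e-05,
        1.47601631e+00, -1.18989824e-01]), 'joint_vel': array([ 0.00085009, -0.00029919, -0.00361719, -0.00288746, -0.00010495,
       -0.00074412]), 'effort': array([ 2.11967636e-03, -3.93681192e+01, -3.70174849e+01,  1.63182708e-04,
        7.22361845e-03, -1.06432495e-06]), 'tool_pos': array([ 0.14046428, -0.60838632,  0.23808083]), 'orientation': array([-3.11938385e+00, -3.55246295e-01,  2.09876158e-05]), 'force': array([-0.48315029, -0.48011133,  0.73693468]), 'moment': array([0.03217655, 0.01426984, 0.02347215]), 'grasp_force': 0.0, 'gripper_width': 0.08575448390004814} 0.008
scene [[403.40370682   0.         324.04133572]
 [  0.         403.40370682 205.0876927 ]
 [  0.           0.           1.        ]] [[ 0.85295255 -0.52184268 -0.01233524 -0.41952991]
 [-0.34644088 -0.5482656  -0.76117248  0.36300125]
 [ 0.3904493   0.65351744 -0.64843218  1.23535762]
 [ 0.          0.          0.          1.        ]]
top [[508.1624848    0.         320.17704276]
 [  0.         508.1624848  203.82917142]
 [  0.           0.           1.        ]] [[ 0.02985657 -0.99947896  0.01226374  0.05334109]
 [-0.9799237  -0.03168765 -0.19683858  0.55629969]
 [ 0.19712463 -0.0061406  -0.98035921  1.76116993]
 [ 0.          0.          0.          1.        ]]
```

View pics/scene0.png

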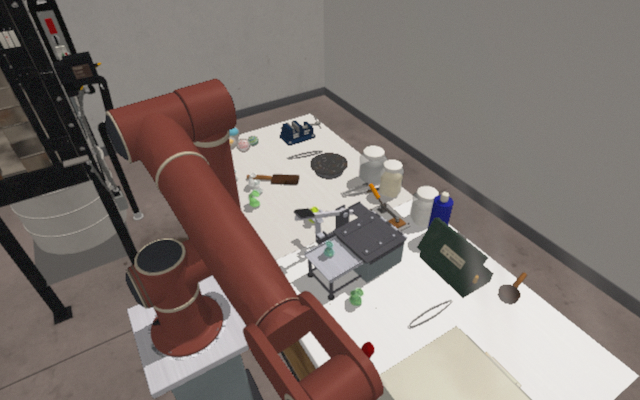

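View pics/top0.png

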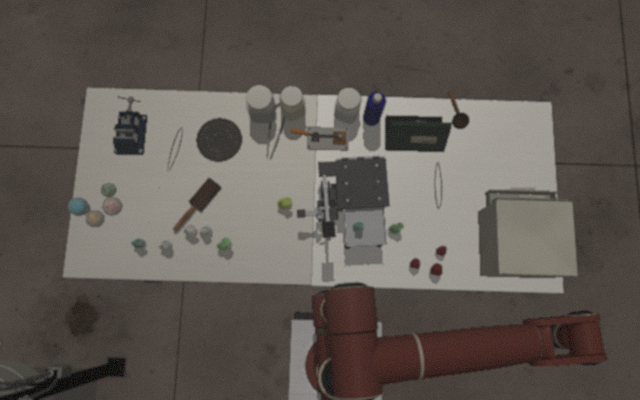

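The scene view shows the box around (365,240), with the lever on its far side. In the top view the flap is around (362,183), the ledge (363,227), the reject (358,227), the lever pad (328,230) and the thumb plate (301,213). I'll enlarge the top view.

```bash
python3 - <<'E'
import cv2
a=cv2.imread("pics/top0.png")[145:265,265:425]
cv2.imwrite("pics/top0c.png",cv2.resize(a,None,fx=5,fy=5,interpolation=cv2.INTER_CUBIC))
E
```

```text
(no output)
```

View pics/top0c.png

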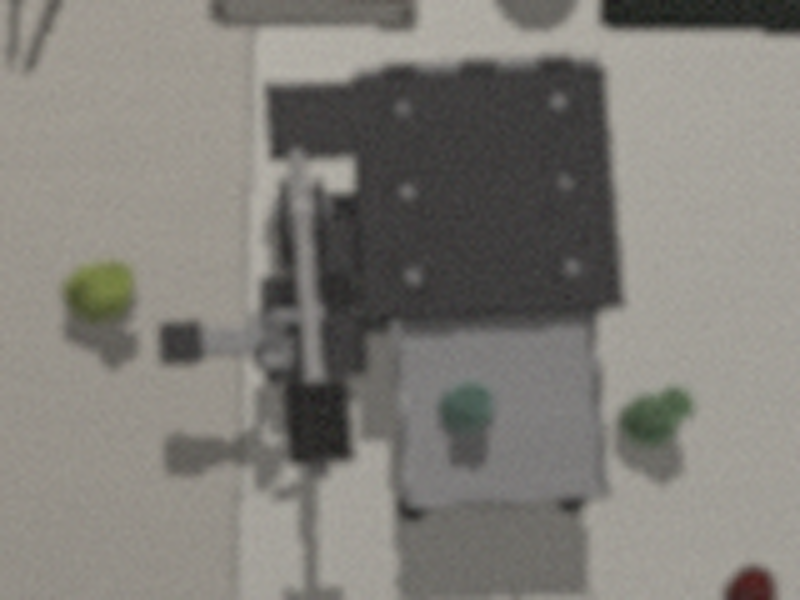

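```bash
cat > h.py <<'E'
import numpy as np
from scipy.optimize import least_squares
from scipy.spatial.transform import Rotation as R
T=np.load("top.npz")
def proj(P):
    c=np.c_[P,np.ones(len(P))]@T["V"].T[:,:3]; q=c@T["K"].T; return q[:,:2]/q[:,2:]
def b2w(p,P):
    P=np.atleast_2d(P); c,s=np.cos(p[2]),np.sin(p[2])
    return np.c_[p[0]+c*P[:,0]-s*P[:,1],p[1]+s*P[:,0]+c*P[:,1],P[:,2]]
def ray(uv,z):
    V=T["V"];d=V[:3,:3].T@np.linalg.inv(T["K"])@[*uv,1];o=-V[:3,:3].T@V[:3,3];return o+d*(z-o[2])/d[2]
crop=lambda c:np.array([265,145])+(np.array(c)+.5)/5-.5
E
python3 - <<'E'
from h import *
B=np.array([[-.0906,.130,.218],[-.018,.218,.110],[-.140,.069,.105],[-.140,-.069,.105],[-.011,-.09,.121]])
uv=crop([[320,422],[181,342],[400,503],[605,497],[621,302]])
r=least_squares(lambda p:(proj(b2w(p,B))-uv).ravel(),[.7,-.05,0],loss="soft_l1")
print(r.x,r.fun.reshape(-1,2).round(1))
p=r.x; np.save("box.npy",p)
print("pad",b2w(p,B[:1]),"tab",b2w(p,B[1:2]),"edge",b2w(p,[[0,0,.1]]))
w=ray(crop([467,405]),.145); c,s=np.cos(p[2]),np.sin(p[2])
d=w[:2]-p[:2];print("reject",w,"box",c*d[0]+s*d[1],-s*d[0]+c*d[1])
print("near_hook",ray(crop([650,420]),.04),"left_hook",ray(crop([100,292]),.04))
E
```

```text
[ 0.54589678 -0.07634351  0.09062121] [[-0.8 -1.2]
 [-0.7  0.2]
 [ 1.   0.8]
 [ 0.1 -0.4]
 [ 0.4  0.5]]
pad [[0.4439039  0.04492401 0.218     ]] tab [[0.50824224 0.13913302 0.11      ]] edge [[ 0.54589678 -0.07634351  0.1       ]]
reject [ 0.46564597 -0.05837205  0.145     ] box -0.07829514699401874 0.02516019652461874
near_hook [ 0.47568726 -0.19816956  0.04      ] left_hook [0.55628487 0.19869184 0.04      ]
```

```bash
cat >> h.py <<'E'
def go(boxpos,tilt=0,tips=True):
    "total tool-frame shift (cm) and turn needed to put fingertips(8mm ahead of TCP) at boxpos, tool x = box x, pointing down, tilted"
    from cell import manip
    o=manip.get_obs();p=np.load("box.npy")
    Rc=R.from_rotvec(o["orientation"])
    Rt=R.from_euler("z",p[2])*R.from_euler("x",np.pi)*R.from_euler("y",tilt)
    w=b2w(p,boxpos)[0]-Rt.apply([0,0,.008])
    dw=(Rc.inv()*Rt).as_rotvec()
    d=w-o["tool_pos"]
    print("t",round(o["clock"],2),"q",o["qpos"].round(2),"F",o["force"].round(1),"w",o["gripper_width"].round(4))
    print("target TCP",w.round(4),"turn",dw.round(3),"cm shift cur axes",(Rc.inv().apply(d)*100).round(2),"target axes",(Rt.inv().apply(d)*100).round(2))
E
python3 - <<'E'
from h import *
from cell import vision
print(vision.grab_frame("wrist")["mount"].round(3))
go([-.0906,.13,.25])
p=np.load("box.npy");
E
```

```text
[[ 0.    -0.961 -0.276  0.069]
 [ 1.     0.     0.001  0.   ]
 [-0.    -0.276  0.961 -0.135]
 [ 0.     0.     0.     1.   ]]Traceback (most recent call last):
  File "<stdin>", line 4, in <module>
  File "h.py", line 22, in go
    print("t",round(o["clock"],2),"q",o["qpos"].round(2),"F",o["force"].round(1),"w",o["gripper_width"].round(4))
                                                                                     ^^^^^^^^^^^^^^^^^^^^^^^^
AttributeError: 'float' object has no attribute 'round'
```

```bash
sed -i 's/o\["gripper_width"\].round(4)/round(o["gripper_width"],4)/; s/Rt=R.from_euler("z",p\[2\])/Rt=R.from_euler("z",p[2]+np.pi)/' h.py
python3 - <<'E'
from h import *
go([-.0906,.13,.30])
E
```

```text
t 0.15 q [-1.46  0.05  1.61  0.    1.48 -0.12] F [0.7 0.7 1. ] w 0.0852
target TCP [0.4439 0.0449 0.308 ] turn [ 0.000e+00 -2.000e-03 -3.005e+00] cm shift cur axes [ 44.26 -56.86  -6.87] target axes [-36.13  62.33  -6.96]
```

Request:
{"api": "carry_out", "payload": {"rows": [{"tz":-3,"grip":0},{"tz":-3,"grip":0},{"tx":0,"ty":-4,"grip":0},{"ty":-4},{"ty":-4},{"tx":2,"ty":-3},{"tx":2,"ty":-3},{"tx":2,"ty":-3},{"tx":2,"ty":-3},{"tx":2,"ty":-3},{"tx":2,"ty":-3}]}}

```text
invalid input
```

Request:
{"api": "carry_out", "payload": {"rows": [{"tx":0,"ty":0,"tz":-3,"wx":0,"wy":0,"wz":0,"grip":0},{"tx":0,"ty":0,"tz":-3,"wx":0,"wy":0,"wz":0,"grip":0},{"tx":0,"ty":-4,"tz":0,"wx":0,"wy":0,"wz":0,"grip":0},{"tx":0,"ty":-4,"tz":0,"wx":0,"wy":0,"wz":0,"grip":0},{"tx":0,"ty":-4,"tz":0,"wx":0,"wy":0,"wz":0,"grip":0},{"tx":2,"ty":-3,"tz":0,"wx":0,"wy":0,"wz":0,"grip":0},{"tx":2,"ty":-3,"tz":0,"wx":0,"wy":0,"wz":0,"grip":0},{"tx":2,"ty":-3,"tz":0,"wx":0,"wy":0,"wz":0,"grip":0},{"tx":2,"ty":-3,"tz":0,"wx":0,"wy":0,"wz":0,"grip":0},{"tx":2,"ty":-3,"tz":0,"wx":0,"wy":0,"wz":0,"grip":0},{"tx":2,"ty":-3,"tz":0,"wx":0,"wy":0,"wz":0,"grip":0}]}}

```text
clock: 1.07
tool_pos: [0.1901, -0.288, 0.2989]
orientation: [-3.121, -0.354, -0.0]
force: [1.2, -0.4, -0.1]
gripper_width: 0.0001
grasp_force: 0.0
```

Request:
{"api": "carry_out", "payload": {"rows": [{"tx":3.5,"ty":0,"tz":0,"wx":0,"wy":0,"wz":0,"grip":0},{"tx":3.5,"ty":0,"tz":0,"wx":0,"wy":0,"wz":0,"grip":0},{"tx":3.5,"ty":-2,"tz":0,"wx":0,"wy":0,"wz":0,"grip":0},{"tx":3.5,"ty":-2,"tz":0,"wx":0,"wy":0,"wz":0,"grip":0},{"tx":3.5,"ty":-2,"tz":0,"wx":0,"wy":0,"wz":0,"grip":0},{"tx":3.5,"ty":-2,"tz":0,"wx":0,"wy":0,"wz":0,"grip":0},{"tx":2.5,"ty":-3,"tz":0,"wx":0,"wy":0,"wz":0,"grip":0},{"tx":2.5,"ty":-3,"tz":0,"wx":0,"wy":0,"wz":0,"grip":0},{"tx":2.5,"ty":-3,"tz":0,"wx":0,"wy":0,"wz":0,"grip":0},{"tx":2.5,"ty":-3,"tz":0,"wx":0,"wy":0,"wz":0,"grip":0}]}}

```text
clock: 1.9
tool_pos: [0.4475, -0.023, 0.2991]
orientation: [3.121, 0.356, 0.0]
force: [0.3, -1.4, 0.1]
gripper_width: -0.0002
grasp_force: 0.0
```

Request:
{"api": "carry_out", "payload": {"rows": [{"tx":0,"ty":0,"tz":0,"wx":0,"wy":0,"wz":-0.12,"grip":0},{"tx":0,"ty":0,"tz":0,"wx":0,"wy":0,"wz":-0.12,"grip":0},{"tx":0,"ty":0,"tz":0,"wx":0,"wy":0,"wz":-0.12,"grip":0},{"tx":0,"ty":0,"tz":0,"wx":0,"wy":0,"wz":-0.12,"grip":0},{"tx":0,"ty":0,"tz":0,"wx":0,"wy":0,"wz":-0.12,"grip":0},{"tx":0,"ty":0,"tz":0,"wx":0,"wy":0,"wz":-0.12,"grip":0},{"tx":0,"ty":0,"tz":0,"wx":0,"wy":0,"wz":-0.12,"grip":0},{"tx":0,"ty":0,"tz":0,"wx":0,"wy":0,"wz":-0.12,"grip":0},{"tx":0,"ty":0,"tz":0,"wx":0,"wy":0,"wz":-0.12,"grip":0},{"tx":0,"ty":0,"tz":0,"wx":0,"wy":0,"wz":-0.12,"grip":0},{"tx":0,"ty":0,"tz":0,"wx":0,"wy":0,"wz":-0.12,"grip":0},{"tx":0,"ty":0,"tz":0,"wx":0,"wy":0,"wz":-0.12,"grip":0},{"tx":0,"ty":0,"tz":0,"wx":0,"wy":0,"wz":-0.12,"grip":0},{"tx":0,"ty":0,"tz":0,"wx":0,"wy":0,"wz":-0.12,"grip":0},{"tx":0,"ty":0,"tz":0,"wx":0,"wy":0,"wz":-0.12,"grip":0},{"tx":0,"ty":0,"tz":0,"wx":0,"wy":0,"wz":-0.12,"grip":0},{"tx":0,"ty":0,"tz":0,"wx":0,"wy":0,"wz":-0.12,"grip":0},{"tx":0,"ty":0,"tz":0,"wx":0,"wy":0,"wz":-0.12,"grip":0},{"tx":0,"ty":0,"tz":0,"wx":0,"wy":0,"wz":-0.12,"grip":0},{"tx":0,"ty":0,"tz":0,"wx":0,"wy":0,"wz":-0.12,"grip":0}]}}

```text
clock: 3.57
tool_pos: [0.4469, -0.025, 0.2989]
orientation: [-0.791, -3.04, -0.0]
force: [0.2, 0.4, 0.9]
gripper_width: 0.0004
grasp_force: 0.0
```

```bash
python3 - <<'E'
from h import *
go([-.0906,.13,.25])
E
```

```text
t 3.57 q [-0.22 -0.42  1.93  0.    1.63 -1.28] F [0.2 0.4 0.9] w 0.0004
target TCP [0.4439 0.0449 0.258 ] turn [ 0.    -0.001 -0.6  ] cm shift cur axes [3.67 5.97 4.09] target axes [-0.34  6.99  4.09]
```

Finish the turn, then take a wrist picture, which looks straight down at the ledge and lever.

Request:
{"api": "carry_out", "payload": {"rows": [{"tx":0,"ty":0,"tz":0,"wx":0,"wy":0,"wz":-0.12,"grip":0},{"tx":0,"ty":0,"tz":0,"wx":0,"wy":0,"wz":-0.12,"grip":0},{"tx":0,"ty":0,"tz":0,"wx":0,"wy":0,"wz":-0.12,"grip":0},{"tx":0,"ty":0,"tz":0,"wx":0,"wy":0,"wz":-0.12,"grip":0},{"tx":0,"ty":0,"tz":0,"wx":0,"wy":0,"wz":-0.12,"grip":0},{"tx":0,"ty":2,"tz":0,"wx":0,"wy":0,"wz":0,"grip":0},{"tx":0,"ty":2,"tz":0,"wx":0,"wy":0,"wz":0,"grip":0},{"tx":0,"ty":0,"tz":0,"wx":0,"wy":0,"wz":0,"grip":0},{"tx":0,"ty":0,"tz":0,"wx":0,"wy":0,"wz":0,"grip":0}]}}

```text
clock: 4.32
tool_pos: [0.4435, 0.0152, 0.2991]
orientation: [0.136, -3.138, 0.001]
force: [-0.2, -1.2, -0.2]
gripper_width: 0.0001
grasp_force: 0.0
```

```bash
python3 - <<'E'
from h import *
from cell import vision
import cv2
go([-.0906,.13,.25])
o=__import__("cell").manip.get_obs(); f=vision.grab_frame("wrist"); cv2.imwrite("pics/w1.png",f["image"][:,:,::-1])
M=np.eye(4);M[:3,:3]=R.from_rotvec(o["orientation"]).as_matrix();M[:3,3]=o["tool_pos"]
V=np.linalg.inv(M@f["mount"]); np.savez("w1.npz",K=f["camera_matrix"],V=V)
p=np.load("box.npy")
for n,P in dict(pad=[-.0906,.13,.218],tab=[-.018,.218,.11],edgeL=[-.14,.067,.1],rej=[-.075,.025,.1]).items():
    q=f["camera_matrix"]@(V@[*b2w(p,P)[0],1])[:3]; print(n,(q[:2]/q[2]).round())
E
```

```text
t 4.32 q [-0.13 -0.43  1.93 -0.    1.64 -1.79] F [-0.2 -1.2 -0.2] w 0.0001
target TCP [0.4439 0.0449 0.258 ] turn [-0.    -0.    -0.004] cm shift cur axes [-0.3   2.96  4.1 ] target axes [-0.31  2.96  4.11]
pad [356. 213.]
tab [415. 241.]
edgeL [288. 139.]
rej [255. 194.]
```

View pics/w1.png

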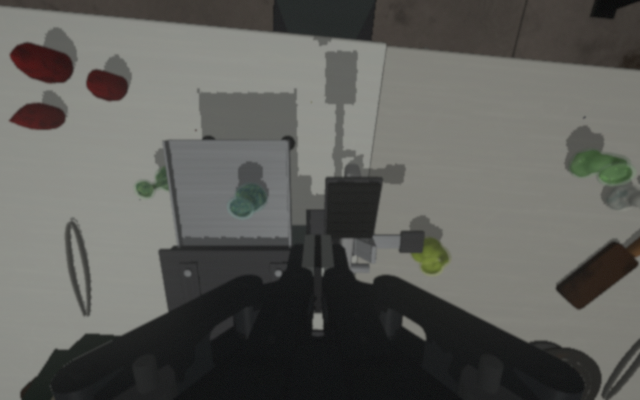

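The wrist view agrees with the fit to about 3 mm: pad (354,208), thumb plate (412,241), reject bulb (252,198), ledge corner (291,140). Next I move above the pad and press.

Request:
{"api": "carry_out", "payload": {"rows": [{"tx":0,"ty":1.5,"tz":0,"wx":0,"wy":0,"wz":0,"grip":0},{"tx":0,"ty":1.5,"tz":0,"wx":0,"wy":0,"wz":0,"grip":0},{"tx":0,"ty":0,"tz":2,"wx":0,"wy":0,"wz":0,"grip":0},{"tx":0,"ty":0,"tz":2,"wx":0,"wy":0,"wz":0,"grip":0},{"tx":0,"ty":0,"tz":1.5,"wx":0,"wy":0,"wz":0,"grip":0},{"tx":0,"ty":0,"tz":1,"wx":0,"wy":0,"wz":0,"grip":0},{"tx":0,"ty":0,"tz":0.5,"wx":0,"wy":0,"wz":0,"grip":0},{"tx":0,"ty":0,"tz":0.5,"wx":0,"wy":0,"wz":0,"grip":0},{"tx":0,"ty":0,"tz":0.0,"wx":0,"wy":0,"wz":0,"grip":0}]}}

```text
clock: 5.12
tool_pos: [0.4421, 0.0442, 0.2263]
orientation: [-0.133, 3.136, -0.001]
force: [-0.9, -0.1, 6.2]
gripper_width: -0.0003
grasp_force: 2.4
```

Request:
{"api": "carry_out", "payload": {"rows": [{"tx":0.3,"ty":0,"tz":0.8,"wx":0,"wy":0,"wz":0,"grip":0},{"tx":0.3,"ty":0,"tz":0.8,"wx":0,"wy":0,"wz":0,"grip":0},{"tx":0.3,"ty":0,"tz":0.8,"wx":0,"wy":0,"wz":0,"grip":0},{"tx":0.2,"ty":0,"tz":0.8,"wx":0,"wy":0,"wz":0,"grip":0},{"tx":0.2,"ty":0,"tz":0.8,"wx":0,"wy":0,"wz":0,"grip":0},{"tx":0.2,"ty":0,"tz":0.8,"wx":0,"wy":0,"wz":0,"grip":0},{"tx":0.1,"ty":0,"tz":0.8,"wx":0,"wy":0,"wz":0,"grip":0},{"tx":0.1,"ty":0,"tz":0.8,"wx":0,"wy":0,"wz":0,"grip":0},{"tx":0,"ty":0,"tz":0.8,"wx":0,"wy":0,"wz":0,"grip":0},{"tx":0,"ty":0,"tz":0.8,"wx":0,"wy":0,"wz":0,"grip":0},{"tx":0,"ty":0,"tz":0.8,"wx":0,"wy":0,"wz":0,"grip":0},{"tx":0,"ty":0,"tz":0.8,"wx":0,"wy":0,"wz":0,"grip":0},{"tx":0,"ty":0,"tz":0.8,"wx":0,"wy":0,"wz":0,"grip":0},{"tx":0,"ty":0,"tz":0.6,"wx":0,"wy":0,"wz":0,"grip":0},{"tx":0,"ty":0,"tz":0,"wx":0,"wy":0,"wz":0,"grip":0},{"tx":0,"ty":0,"tz":0,"wx":0,"wy":0,"wz":0,"grip":0}]}}

```text
clock: 6.45
tool_pos: [0.4256, 0.0428, 0.1158]
orientation: [-0.133, 3.136, -0.001]
force: [1.4, 0.2, 2.8]
gripper_width: -0.0003
grasp_force: 1.0
```

Request:
{"api": "carry_out", "payload": {"rows": [{"tx":0,"ty":0,"tz":0.3,"wx":0,"wy":0,"wz":0,"grip":0},{"tx":0,"ty":0,"tz":0.2,"wx":0,"wy":0,"wz":0,"grip":0},{"tx":0,"ty":0,"tz":0,"wx":0,"wy":0,"wz":0,"grip":0},{"tx":0,"ty":0,"tz":0,"wx":0,"wy":0,"wz":0,"grip":0}]}}

```text
clock: 6.78
tool_pos: [0.4261, 0.0429, 0.1112]
orientation: [-0.133, 3.134, -0.001]
force: [1.0, -0.7, 4.5]
gripper_width: 0.0
grasp_force: 2.1
```

Request:
{"api": "carry_out", "payload": {"rows": [{"tx":0,"ty":0,"tz":0.3,"wx":0,"wy":0,"wz":0,"grip":0},{"tx":0,"ty":0,"tz":0.1,"wx":0,"wy":0,"wz":0,"grip":0},{"tx":0,"ty":0,"tz":0,"wx":0,"wy":0,"wz":0,"grip":0},{"tx":0,"ty":0,"tz":0,"wx":0,"wy":0,"wz":0,"grip":0},{"tx":0,"ty":0,"tz":0,"wx":0,"wy":0,"wz":0,"grip":0}]}}

```text
clock: 7.2
tool_pos: [0.4264, 0.0429, 0.1075]
orientation: [-0.133, 3.133, -0.001]
force: [2.1, -0.5, 6.6]
gripper_width: 0.0004
grasp_force: 2.8
```

Request:
{"api": "carry_out", "payload": {"rows": [{"tx":0,"ty":0,"tz":-0.5,"wx":0,"wy":0,"wz":0,"grip":0},{"tx":0,"ty":0,"tz":-0.5,"wx":0,"wy":0,"wz":0,"grip":0},{"tx":0,"ty":0,"tz":-0.5,"wx":0,"wy":0,"wz":0,"grip":0},{"tx":0,"ty":0,"tz":-0.5,"wx":0,"wy":0,"wz":0,"grip":0},{"tx":0,"ty":0,"tz":0,"wx":0,"wy":0,"wz":0,"grip":0},{"tx":0,"ty":0,"tz":0,"wx":0,"wy":0,"wz":0,"grip":0}]}}

```text
clock: 7.7
tool_pos: [0.424, 0.0433, 0.1253]
orientation: [0.134, -3.139, -0.0]
force: [-0.0, 0.6, -0.8]
gripper_width: 0.0001
grasp_force: 0.0
```

Request:
{"api": "carry_out", "payload": {"rows": [{"tx":0,"ty":0,"tz":-3,"wx":0,"wy":0,"wz":0,"grip":0},{"tx":0,"ty":0,"tz":-4,"wx":0,"wy":0,"wz":0,"grip":0.28},{"tx":0.5,"ty":-3.5,"tz":0,"wx":0,"wy":0,"wz":0,"grip":0.28},{"tx":0,"ty":-3.5,"tz":0,"wx":0,"wy":0,"wz":0,"grip":0.28},{"tx":0,"ty":-3,"tz":0,"wx":0,"wy":0,"wz":0,"grip":0.28},{"tx":0,"ty":0,"tz":0,"wx":0,"wy":0,"wz":0,"grip":0.28},{"tx":0,"ty":0,"tz":0,"wx":0,"wy":0,"wz":0,"grip":0.28}]}}

```text
clock: 8.28
tool_pos: [0.4273, -0.0576, 0.1947]
orientation: [0.129, -3.138, -0.002]
force: [-0.5, 0.4, -1.0]
gripper_width: 0.024
grasp_force: 0.0
```

```bash
python3 - <<'E'
from h import *
from cell import vision
import cv2
go([-.125,.025,.110])
a=vision.grab_frame("top")["image"][145:265,265:425,::-1]
b=vision.grab_frame("wrist")["image"][100:300,150:470,::-1]
cv2.imwrite("pics/c2.png",np.vstack([cv2.resize(a,(480,360),interpolation=2),cv2.resize(b,(480,240))[:, :]])[:600])
E
```

```text
t 8.28 q [-0.31 -0.41  2.09  0.    1.46 -1.96] F [-0.5  0.4 -1. ] w 0.024
target TCP [ 0.4191 -0.0628  0.118 ] turn [ 0.001 -0.001 -0.008] cm shift cur axes [ 0.85 -0.45  7.67] target axes [ 0.86 -0.44  7.67]
```

View pics/c2.png

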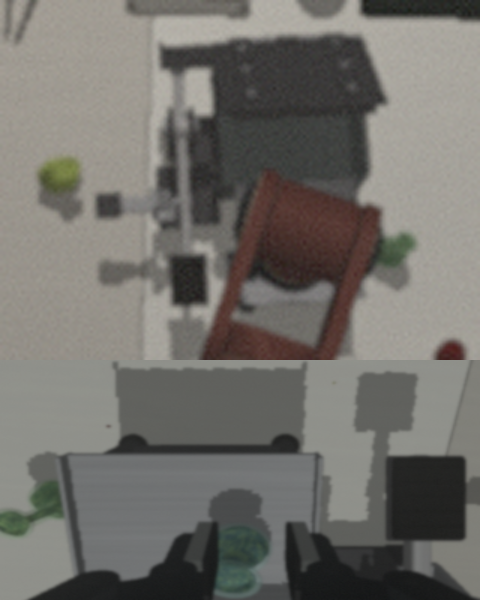

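```bash
python3 - <<'E'
from h import *
for z in (.3,.35,.4,.45): print(z,ray((355,203),z).round(3),ray((390,215),z).round(3))
E
```

```text
0.3 [ 0.511 -0.035  0.3  ] [ 0.477 -0.143  0.3  ]
0.35 [ 0.501 -0.031  0.35 ] [ 0.468 -0.136  0.35 ]
0.4 [ 0.491 -0.028  0.4  ] [ 0.459 -0.129  0.4  ]
0.45 [ 0.48  -0.024  0.45 ] [ 0.45  -0.121  0.45 ]
```

Request:
{"api": "carry_out", "payload": {"rows": [{"tx":0.9,"ty":-0.4,"tz":0,"wx":0,"wy":0,"wz":0,"grip":0.28},{"tx":0,"ty":0,"tz":2,"wx":0,"wy":0,"wz":0,"grip":0.28},{"tx":0,"ty":0,"tz":2,"wx":0,"wy":0,"wz":0,"grip":0.28},{"tx":0,"ty":0,"tz":2,"wx":0,"wy":0,"wz":0,"grip":0.28},{"tx":0,"ty":0,"tz":1,"wx":0,"wy":0,"wz":0,"grip":0.28},{"tx":0,"ty":0,"tz":0.6,"wx":0,"wy":0,"wz":0,"grip":0.28},{"tx":0,"ty":0,"tz":0,"wx":0,"wy":0,"wz":0,"grip":0.28},{"tx":0,"ty":0,"tz":0,"wx":0,"wy":0,"wz":0,"grip":0.28}]}}

```text
clock: 9.05
tool_pos: [0.4193, -0.0615, 0.1199]
orientation: [-0.135, 3.138, -0.0]
force: [0.5, -0.7, 0.5]
gripper_width: 0.024
grasp_force: 0.0
```

```bash
python3 - <<'E'
from h import *
go([-.015,.025,.110])
E
```

```text
t 9.05 q [-0.32 -0.36  2.18  0.    1.32 -1.98] F [ 0.5 -0.7  0.5] w 0.024
target TCP [ 0.5287 -0.0528  0.118 ] turn [-0.     0.001 -0.005] cm shift cur axes [-10.97  -0.08   0.2 ] target axes [-10.97  -0.13   0.19]
```

Request:
{"api": "carry_out", "payload": {"rows": [{"tx":-0.5,"ty":0,"tz":0.1,"wx":0,"wy":0,"wz":0,"grip":0.28},{"tx":-0.5,"ty":0,"tz":0.1,"wx":0,"wy":0,"wz":0,"grip":0.28},{"tx":-0.5,"ty":0,"tz":0.1,"wx":0,"wy":0,"wz":0,"grip":0.28},{"tx":-0.4,"ty":0,"tz":0,"wx":0,"wy":0,"wz":0,"grip":0.28},{"tx":-0.4,"ty":0,"tz":0,"wx":0,"wy":-0.03,"wz":0,"grip":0.28},{"tx":-0.4,"ty":0,"tz":0.01,"wx":0,"wy":-0.03,"wz":0,"grip":0.28},{"tx":-0.4,"ty":0,"tz":0.02,"wx":0,"wy":-0.03,"wz":0,"grip":0.28},{"tx":-0.4,"ty":0,"tz":0.04,"wx":0,"wy":-0.03,"wz":0,"grip":0.28},{"tx":-0.4,"ty":0,"tz":0.05,"wx":0,"wy":-0.03,"wz":0,"grip":0.28},{"tx":-0.4,"ty":0,"tz":0.06,"wx":0,"wy":-0.03,"wz":0,"grip":0.28},{"tx":-0.4,"ty":0,"tz":0.07,"wx":0,"wy":-0.03,"wz":0,"grip":0.28},{"tx":-0.4,"ty":0,"tz":0.09,"wx":0,"wy":-0.03,"wz":0,"grip":0.28},{"tx":-0.4,"ty":0,"tz":0.1,"wx":0,"wy":-0.03,"wz":0,"grip":0.28},{"tx":-0.4,"ty":0,"tz":0.11,"wx":0,"wy":-0.03,"wz":0,"grip":0.28},{"tx":0,"ty":0,"tz":0,"wx":0,"wy":0,"wz":0,"grip":0.28}]}}

```text
clock: 10.3
tool_pos: [0.4784, -0.0565, 0.116]
orientation: [-0.121, 2.839, 0.019]
force: [-0.6, -0.7, 0.3]
gripper_width: 0.0239
grasp_force: 0.0
```

```bash
python3 - <<'E'
from h import *
from cell import vision
import cv2
go([-.005,.025,.110],-.3)
b=vision.grab_frame("wrist")["image"][100:300,150:470,::-1]
a=vision.grab_frame("scene")["image"][160:310,280:440,::-1]
cv2.imwrite("pics/c3.png",np.vstack([cv2.resize(b,(480,300)),cv2.resize(a,(320,300),interpolation=2).copy() if 0 else cv2.copyMakeBorder(cv2.resize(a,(320,300),interpolation=2),0,0,0,160,0)]))
E
```

```text
t 10.3 q [-0.34 -0.4   2.24  0.14  1.03 -2.06] F [-0.6 -0.7  0.3] w 0.0239
target TCP [ 0.5363 -0.0521  0.1176] turn [-0.001 -0.    -0.005] cm shift cur axes [-5.6  -0.06  1.56] target axes [-5.6  -0.09  1.56]
```

View pics/c3.png

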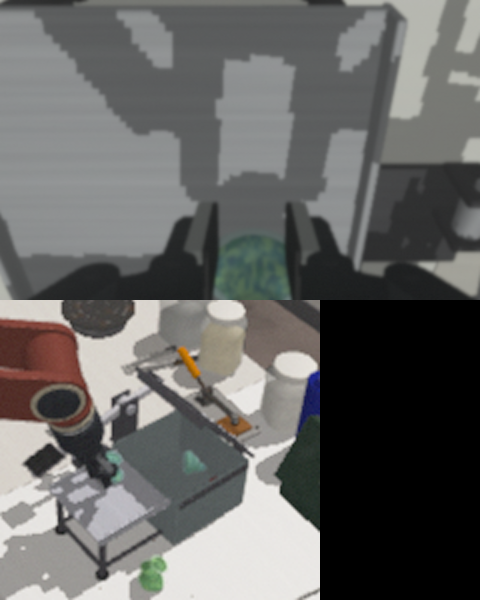

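The reject sits upright against the fingers, with the flap held open and well clear of the wrist. I'll keep pushing to the edge.

Request:
{"api": "carry_out", "payload": {"rows": [{"tx":-0.38,"ty":0,"tz":0.11,"wx":0,"wy":0,"wz":0,"grip":0.28},{"tx":-0.38,"ty":0,"tz":0.11,"wx":0,"wy":0,"wz":0,"grip":0.28},{"tx":-0.38,"ty":0,"tz":0.11,"wx":0,"wy":0,"wz":0,"grip":0.28},{"tx":-0.38,"ty":0,"tz":0.11,"wx":0,"wy":0,"wz":0,"grip":0.28},{"tx":-0.38,"ty":0,"tz":0.11,"wx":0,"wy":0,"wz":0,"grip":0.28},{"tx":-0.38,"ty":0,"tz":0.11,"wx":0,"wy":0,"wz":0,"grip":0.28},{"tx":-0.38,"ty":0,"tz":0.11,"wx":0,"wy":0,"wz":0,"grip":0.28},{"tx":-0.38,"ty":0,"tz":0.11,"wx":0,"wy":0,"wz":0,"grip":0.28},{"tx":-0.38,"ty":0,"tz":0.11,"wx":0,"wy":0,"wz":0,"grip":0.28},{"tx":-0.38,"ty":0,"tz":0.11,"wx":0,"wy":0,"wz":0,"grip":0.28},{"tx":-0.38,"ty":0,"tz":0.11,"wx":0,"wy":0,"wz":0,"grip":0.28},{"tx":-0.38,"ty":0,"tz":0.11,"wx":0,"wy":0,"wz":0,"grip":0.28},{"tx":-0.38,"ty":0,"tz":0.11,"wx":0,"wy":0,"wz":0,"grip":0.28},{"tx":0,"ty":0,"tz":0,"wx":0,"wy":0,"wz":0,"grip":0.28},{"tx":0,"ty":0,"tz":0,"wx":0,"wy":0,"wz":0,"grip":0.28},{"tx":0,"ty":0,"tz":0,"wx":0,"wy":0,"wz":0,"grip":0.28}]}}

```text
clock: 11.73
tool_pos: [0.5296, -0.0522, 0.1171]
orientation: [-0.121, 2.839, 0.018]
force: [-0.1, 0.0, -0.0]
gripper_width: 0.0238
grasp_force: 0.0
```

```bash
python3 - <<'E'
from h import *
from cell import vision
import cv2
go([-.005,.025,.110],-.3)
b=vision.grab_frame("wrist")["image"][100:300,150:470,::-1]
a=vision.grab_frame("scene")["image"][160:310,280:440,::-1]
cv2.imwrite("pics/c4.png",np.vstack([cv2.resize(b,(480,300)),cv2.copyMakeBorder(cv2.resize(a,(320,300),interpolation=2),0,0,0,160,0)]))
E
```

```text
t 11.73 q [-0.29 -0.25  2.13  0.13  0.99 -2.01] F [-0.1  0.  -0. ] w 0.0238
target TCP [ 0.5363 -0.0521  0.1176] turn [-0.002 -0.    -0.005] cm shift cur axes [-0.65 -0.05  0.15] target axes [-0.65 -0.06  0.15]
```

View pics/c4.png

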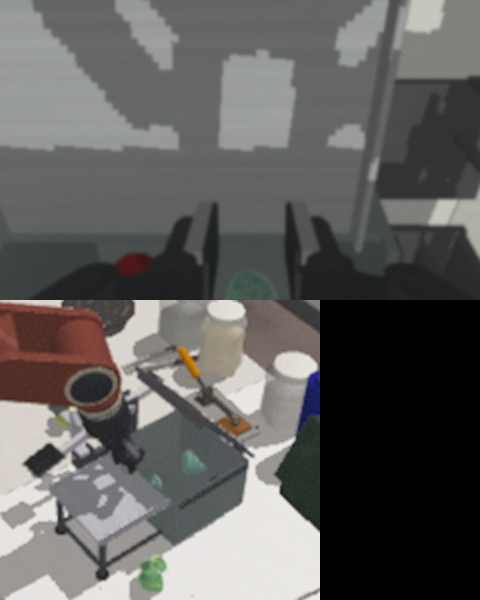

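The reject has dropped into the box: it shows inside at (155,482) in the lower crop, and the ledge is empty. Now I retreat, close the fingers and go to the thumb plate.

Request:
{"api": "carry_out", "payload": {"rows": [{"tx":1.9,"ty":0,"tz":-0.7,"wx":0,"wy":0,"wz":0,"grip":0.28},{"tx":1.9,"ty":0,"tz":-0.7,"wx":0,"wy":0,"wz":0,"grip":0.28},{"tx":1.9,"ty":0,"tz":-0.7,"wx":0,"wy":0,"wz":0,"grip":0},{"tx":0.7,"ty":0,"tz":-2.5,"wx":0,"wy":0.1,"wz":0,"grip":0},{"tx":0.4,"ty":0,"tz":-2.5,"wx":0,"wy":0.1,"wz":0,"grip":0},{"tx":0.2,"ty":0,"tz":-2.5,"wx":0,"wy":0.1,"wz":0,"grip":0},{"tx":0,"ty":0,"tz":-2.5,"wx":0,"wy":0,"wz":0,"grip":0},{"tx":0,"ty":3.5,"tz":0,"wx":0,"wy":0,"wz":0,"grip":0},{"tx":0,"ty":3.5,"tz":0,"wx":0,"wy":0,"wz":0,"grip":0},{"tx":0,"ty":3.5,"tz":0,"wx":0,"wy":0,"wz":0,"grip":0},{"tx":0,"ty":3.5,"tz":0,"wx":0,"wy":0,"wz":0,"grip":0},{"tx":0,"ty":3.5,"tz":0,"wx":0,"wy":0,"wz":0,"grip":0},{"tx":0,"ty":0,"tz":0,"wx":0,"wy":0,"wz":0,"grip":0}]}}

```text
clock: 12.92
tool_pos: [0.4259, 0.1192, 0.2157]
orientation: [-0.144, 3.138, 0.004]
force: [0.3, 0.2, 0.0]
gripper_width: 0.0003
grasp_force: 0.0
```

```bash
python3 - <<'E'
from h import *
go([-.018,.220,.115])
E
```

```text
t 12.92 q [ 0.1  -0.4   2.05  0.    1.49 -1.56] F [0.3 0.2 0. ] w 0.0003
target TCP [0.5081 0.1411 0.123 ] turn [0.003 0.    0.001] cm shift cur axes [-8.38  1.4   9.28] target axes [-8.38  1.44  9.27]
```

Request:
{"api": "carry_out", "payload": {"rows": [{"tx":-2.1,"ty":1.3,"tz":0,"wx":0,"wy":0,"wz":0,"grip":0},{"tx":-2.1,"ty":0,"tz":0,"wx":0,"wy":0,"wz":0,"grip":0},{"tx":-2.1,"ty":0,"tz":0,"wx":0,"wy":0,"wz":0,"grip":0},{"tx":-2.1,"ty":0,"tz":0,"wx":0,"wy":0,"wz":0,"grip":0},{"tx":0,"ty":0,"tz":2.5,"wx":0,"wy":0,"wz":0,"grip":0},{"tx":0,"ty":0,"tz":2.5,"wx":0,"wy":0,"wz":0,"grip":0},{"tx":0,"ty":0,"tz":2.5,"wx":0,"wy":0,"wz":0,"grip":0},{"tx":0,"ty":0,"tz":1,"wx":0,"wy":0,"wz":0,"grip":0},{"tx":0,"ty":0,"tz":0.8,"wx":0,"wy":0,"wz":0,"grip":0},{"tx":0,"ty":0,"tz":0.4,"wx":0,"wy":0,"wz":0,"grip":0},{"tx":0,"ty":0,"tz":0,"wx":0,"wy":0,"wz":0,"grip":0},{"tx":0,"ty":0,"tz":0,"wx":0,"wy":0,"wz":0,"grip":0}]}}

```text
clock: 13.92
tool_pos: [0.5106, 0.1348, 0.1201]
orientation: [-0.134, 3.136, 0.0]
force: [0.2, -0.4, 0.2]
gripper_width: 0.0001
grasp_force: 0.0
```

Request:
{"api": "carry_out", "payload": {"rows": [{"tx":0.2,"ty":0.5,"tz":0,"wx":0,"wy":0,"wz":0,"grip":0},{"tx":0,"ty":0,"tz":0.4,"wx":0,"wy":0,"wz":0,"grip":0},{"tx":0,"ty":0.1,"tz":0.4,"wx":0,"wy":0,"wz":0,"grip":0},{"tx":0,"ty":0.2,"tz":0.3,"wx":0,"wy":0,"wz":0,"grip":0},{"tx":0,"ty":0,"tz":0,"wx":0,"wy":0,"wz":0,"grip":0}]}}

```text
clock: 14.33
tool_pos: [0.5081, 0.1452, 0.1103]
orientation: [-0.135, 3.135, 0.008]
force: [-0.5, 4.8, 5.0]
gripper_width: -0.0003
grasp_force: 3.1
```

Request:
{"api": "carry_out", "payload": {"rows": [{"tx":0,"ty":0.2,"tz":0.3,"wx":0,"wy":0,"wz":0,"grip":0},{"tx":0,"ty":0.2,"tz":0.3,"wx":0,"wy":0,"wz":0,"grip":0},{"tx":0,"ty":0.2,"tz":0.3,"wx":0,"wy":0,"wz":0,"grip":0},{"tx":0,"ty":0,"tz":0,"wx":0,"wy":0,"wz":0,"grip":0},{"tx":0,"ty":0,"tz":0,"wx":0,"wy":0,"wz":0,"grip":0},{"tx":0,"ty":0,"tz":0,"wx":0,"wy":0,"wz":0,"grip":0}]}}

```text
clock: 14.83
tool_pos: [0.508, 0.1504, 0.1013]
orientation: [-0.134, 3.134, 0.005]
force: [-0.7, 4.1, 6.9]
gripper_width: -0.0002
grasp_force: 3.9
```

```bash
python3 - <<'E'
from h import *
from cell import vision
import cv2
go([-.018,.220,.115])
a=vision.grab_frame("scene")["image"][160:310,280:440,::-1]
b=vision.grab_frame("top")["image"][145:265,265:425,::-1]
cv2.imwrite("pics/c5.png",np.hstack([cv2.resize(a,(320,300),interpolation=2),cv2.resize(b,(400,300),interpolation=2)]))
E
```

```text
t 14.83 q [ 0.15 -0.05  1.96  0.    1.23 -1.51] F [-0.7  4.1  6.9] w -0.0002
target TCP [0.5081 0.1411 0.123 ] turn [ 0.003  0.005 -0.005] cm shift cur axes [ 0.06 -0.92 -2.18] target axes [ 0.07 -0.92 -2.17]
```

View pics/c5.png

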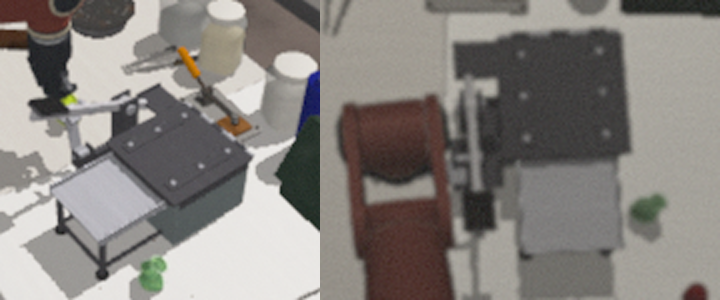

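The lever is up and the flap has fallen shut over the empty ledge. I'll lift straight off.

Request:
{"api": "carry_out", "payload": {"rows": [{"tx":0,"ty":0,"tz":-1,"wx":0,"wy":0,"wz":0,"grip":0},{"tx":0,"ty":0,"tz":-2,"wx":0,"wy":0,"wz":0,"grip":0},{"tx":0,"ty":0,"tz":-3,"wx":0,"wy":0,"wz":0,"grip":0},{"tx":0,"ty":0,"tz":-3,"wx":0,"wy":0,"wz":0,"grip":0},{"tx":0,"ty":0,"tz":-3,"wx":0,"wy":0,"wz":0,"grip":0},{"tx":0,"ty":0,"tz":-3,"wx":0,"wy":0,"wz":0,"grip":0},{"tx":0,"ty":3,"tz":-2,"wx":0,"wy":0,"wz":0,"grip":0},{"tx":0,"ty":4,"tz":0,"wx":0,"wy":0,"wz":0,"grip":0},{"tx":0,"ty":4,"tz":0,"wx":0,"wy":0,"wz":0,"grip":0},{"tx":0,"ty":0,"tz":0,"wx":0,"wy":0,"wz":0,"grip":0},{"tx":0,"ty":0,"tz":0,"wx":0,"wy":0,"wz":0,"grip":0},{"tx":0,"ty":0,"tz":0,"wx":0,"wy":0,"wz":0,"grip":0},{"tx":0,"ty":0,"tz":0,"wx":0,"wy":0,"wz":0,"grip":0},{"tx":0,"ty":0,"tz":0,"wx":0,"wy":0,"wz":0,"grip":0},{"tx":0,"ty":0,"tz":0,"wx":0,"wy":0,"wz":0,"grip":0},{"tx":0,"ty":0,"tz":0,"wx":0,"wy":0,"wz":0,"grip":0}]}}

```text
clock: 16.27
tool_pos: [0.4972, 0.2574, 0.2686]
orientation: [0.132, -3.139, 0.0]
force: [0.0, -0.2, 0.6]
gripper_width: -0.0002
grasp_force: 0.0
```

```bash
python3 - <<'E'
from h import *
from cell import vision
import cv2
go([-.018,.220,.115])
a=vision.grab_frame("scene")["image"][130:320,230:450,::-1]
b=vision.grab_frame("top")["image"][145:265,265:425,::-1]
cv2.imwrite("pics/c6.png",np.hstack([cv2.resize(a,(380,330),interpolation=2),cv2.resize(b,(420,330),interpolation=2)]))
E
```

```text
t 16.27 q [ 0.34 -0.12  1.73 -0.    1.53 -1.31] F [ 0.  -0.2  0.6] w -0.0002
target TCP [0.5081 0.1411 0.123 ] turn [-0.    -0.    -0.007] cm shift cur axes [ -0.11 -11.68  14.56] target axes [ -0.03 -11.68  14.56]
```

View pics/c6.png

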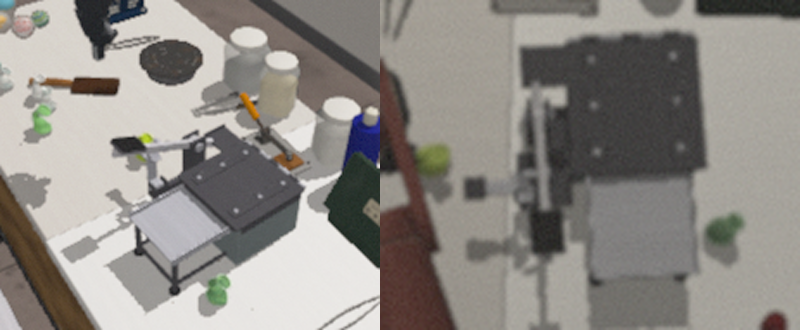

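The final view shows the flap shut, the lever up, the ledge empty, and the bystanders in view where they were.

```bash
python3 -c "
from cell import manip; print(manip.finish_job())"
```

```text
the job is handed in; nothing more can be done
None
```

The reject was pushed off the ledge into the scrap-glass box, the catch was released, and the flap is shut with the lever up. The job was handed in at about 16 s, and the last pictures show the nearby bystanders unmoved.

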